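# Add a sample plate to the stack under its lid

### The job

The lidded bottom plate in the metal cooling block is to get a second plate: take the lid off, stack the loose well plate on the bottom plate, and have the lid end up on top of the stack. Match the cut corners so that each skirt drops fully down over the one below and everything sits level; keep the well plate upright and set both pieces down gently rather than dropping them onto the stack. Leave the calculator, tube rack and pipette where they are.

Things in the scene. Friction and masses are not known exactly. Their poses are not given: they have to be found in the camera images.
- block: Dark anodised metal cooling block, fixed, 124 (local x) x 96 x 28 mm high; origin: centre of its underside. The white bottom plate is fixed in it: a flange 92 x 64 mm up to 31 mm, then a crown 84 x 56 mm up to 46 mm above the bench, with 24 grey wells on top (under the lid at first). The crown's two corners at local +x are cut off at 45 degrees (14 mm legs), the two at -x are square.
- seat (a point): Centre of the bottom plate's top face, 46 mm above the bench; axes as the block's. A piece fully down on it has its origin 7 mm below this point and its axes along these.
- plate: Loose white well plate, about 130 g, 32 mm high, 24 grey wells on top, upright on the bench, turned any way. Origin: centre of its underside, z up. Straight-sided crown 84 (local x) x 56 mm from 9 mm up to the top, the two corners at local +x cut like the bottom plate's. Below, 0 to 9 mm, a skirt 96 x 68 mm at its foot, hollow underneath to a depth of 7 mm.
- plate_top (a point): Centre of the well plate's top face, 32 mm above its origin; axes as the plate's. The lid fully down on it has its origin 7 mm below this point and its axes along these.
- plate_cut (a point): Middle of the top edge of the well plate's cut-cornered end: 42 mm along local +x, 32 mm up. Its skirt, and the lid's, has 3.8 mm of play all round as it starts over a crown, tapering to 1.2 mm when down. It goes over only with cut corners above cut corners; a half turn wrong, it stays up on the corners.
- lid: White lid, plain top without wells, about 60 g, 24 mm high; at first resting loose, fully down and matched, on the bottom plate, origin 39 mm above the bench. Origin: centre of its underside, z up. Shape as the well plate's: crown 84 (local x) x 56 mm from 9 to 24 mm up, two cut corners at local +x, same skirt. It may be put on free bench, or on the loose plate, meanwhile.
- lid_cut (a point): Middle of the top edge of the lid's cut-cornered end: 42 mm from its centre along its local +x, 24 mm up.
- calculator: Bystander: black desk calculator lying flat, 130 mm (local x) x 78 mm x 14 mm; origin at the centre of its underside.
- tube_rack: Bystander: grey rack with ten capped tubes, 140 mm (local x) x 70 mm, 69 mm high; origin at the centre of its underside.
- pipette: Bystander: hand pipette lying on the bench, 255 mm long along local x (from -128 to +128 mm), up to 45 mm wide, 25 mm high; origin at mid-length on the bench.
Things that resemble listed ones, but are neither listed nor needed, are in the scene too. Leave any green look-alike of the lid alone.

How it is judged (in metres and radians):
On the way, in this order (a step that is already met when the one before it is completed fails the run):
1. The lid is off the bottom plate, its centre at least 60 mm aside (horizontal distance between lid and seat above 0.06 m), for 0.2 s.
2. The well plate is fully down on the bottom plate, cut corners matched (x of plate in the frame of seat between -0.0025 and 0.0025 m and y of plate in the frame of seat between -0.0025 and 0.0025 m and z of plate in the frame of seat between -0.009 and -0.0055 m and x of plate_cut in the frame of seat above 0.037 m and angle between the x axis of plate and the x axis of seat, either way round below 0.07 rad and angle between plate's own z axis and vertical below 0.03 rad), for 0.2 s.
At the end, for the whole second after the job is handed in: Well plate down on the bottom plate and lid down on the well plate: each within 2.5 mm of centred, underside 5.5 to 9 mm below the top face beneath it (7 is home), cut corners over cut corners, within 0.07 rad in direction and 0.03 rad of level, both at rest (all of step 2 and x of lid in the frame of plate_top between -0.0025 and 0.0025 m and y of lid in the frame of plate_top between -0.0025 and 0.0025 m and z of lid in the frame of plate_top between -0.009 and -0.0055 m and x of lid_cut in the frame of plate_top above 0.037 m and angle between the x axis of lid and the x axis of plate_top, either way round below 0.07 rad and angle between lid's own z axis and vertical below 0.03 rad and linear speed of each of plate, lid below 0.02 m/s); the robot touches nothing.
It fails at once if The well plate or the lid is dropped onto the stack: falling, untouched by the fingers, faster than 0.5 m/s (about 13 mm of fall) within 30 mm of the stack's centre ((horizontal distance between plate and seat below 0.03 m and linear speed of plate above 0.5 m/s and contact force between the fingers and plate below 0.05 N) or (horizontal distance between lid and seat below 0.03 m and linear speed of lid above 0.5 m/s and contact force between the fingers and lid below 0.05 N)).
It fails at once if The well plate is tipped more than 0.5 rad (angle between plate's own z axis and vertical above 0.5 rad).
It fails at once if The calculator, tube rack or pipette is moved more than 20 mm (distance of any of calculator, tube_rack, pipette from where it was at the start of the episode above 0.02 m).
It also fails if it takes over 72 s, if anything falls off the work surface, if the arm or the gripper's body presses on something with over 40 N, if the wrist force passes 120 N, or if a joint passes its speed limit or range.

### The arm

A 6-joint arm with a two-finger parallel gripper is mounted at the origin on the work surface. World frame = base frame: x ahead of the robot, y to its left, z up, the work surface at z = 0. Lengths are in mm, angles in rad, forces in N, time in s.
With the tool pointing down it reaches from about 350 to 950 mm from the base axis. Payload 17.4 kg.
Tool frame: the origin (TCP) lies on the front face of the gripper's body, between the roots of the fingers; the fingertips stand 84 mm ahead of it and the grasp point (between the pads) lies robot.grip_point_offset ahead of it (robot.grip_point_offset is the distance from the TCP to the grasp point, in mm); z points along the fingers, y is the line along which they close (so a half turn about z gives the same grasp; the last joint's range is limited). The gripper opens to 93 mm and grips with 3 to 60 N. Pads are 15 mm wide; open, the fingers measure 128 mm over their backs; the gripper's body (75 mm by 188 mm) begins 65 mm behind the grasp point.
Start: joints at [-1.209, 0.116, 1.442, -0, 1.584, -0.038], TCP at [262.725, -621.779, 302.746] pointing down, gripper open.
Joint ranges: [-2.83, 2.83], [-0.83, 2.19], [0.07, 2.5], [-1.14, 4.28], [0.01, 3], [-2.97, 2.97]. Speed limits (rad/s): [1.89, 1.89, 2.22, 3.14, 3.14, 3.14].

### API

Orientations are given as a 3x3 rotation matrix whose columns are the frame's x, y, z axes.
In Python, from workcell import robot gives the robot as it stands.
- The arm moves only by the shell command python3 -m jog 'ROWS' [OPENING] [FORCE]. ROWS is JSON, a list of rows, each a list of 2 entries, a list of its own where there are three numbers: the shift along the tool's x, y, z each as a share of 300 mm, from -1 to 1, then the turn, a rotation vector about the tool's x, y, z each as a share of 60 degrees, from -1 to 1. A call has 1 to 12 rows; each row shifts and turns the commanded pose from where the row before left it, along the tool's axes as they then stand; what a row does not reach is not made up. A row lasts 1/8 s, in which the tool goes at most 62.5 mm and 10.7 degrees, less where a joint would pass 70% of its speed; a pose out of reach is approached as far as the arm can. A call with a number of a shift or a turn outside -1 to 1 is refused whole. A call with a gripper value outside its range is refused whole. OPENING is the closure, from 0 (fully open) to 1 (shut), set as the call begins (- or left out, the last holds). The fingers move at their own pace and stop on an object; FORCE is the grip in N (left out, the last holds). Time passes only in rows, so rows that do not move let the fingers close. It gives the time, the measured TCP pose, the force, the opening and the grip force at its end, in the units of the state.
- robot.sense(): the state, without advancing time (a new reading comes with each control period).
- robot.grab_frame(name): name is "side" or "top"; returns a dict with "image" (420x560x3 uint8, red, green, blue), "fx", "fy", "cx", "cy" (pixels), "view" (4x4, takes a point from world to camera coordinates). Camera axes: x right, y down, z forward; pixel columns grow to the right and rows downward; lengths in mm; the calibration is good to about 2 mm. A picture is of the moment at which its call begins. There is no depth.
- robot.finish_job(): hands the job in; it is judged then, once.
The state is a dict: "clock": time; "q": joint angles; "qd": joint speeds; "joint_torque": joint torques, N m; "tool_pos": TCP position; "ee_rot": TCP orientation; "force": force on the tool from outside, world axes, zero at the start; "wrist_torque": the same for the moment, N m; "opening": opening from 0.0 (shut) to 1.0 (fully open); "finger_force": force on a finger pad.
Only numpy, scipy, OpenCV 4.12 (cv2) and the standard library are available. Lean on these libraries where they do the work, as an engineer would, in place of code of your own. Each camera call takes 0.05 s, during which the arm holds its last target. There are 200 camera calls.

## Working session

There is one attempt and no reset: what is moved stays moved. The work goes in short steps, Python scripts to look and compute and a shell command to move; the robot and the scene stay as the last step left them, time stands still between calls to the robot, and variables do not carry over. Pictures are saved under pics/ and viewed, at most 10 in all, crops included, and the job is handed in when it is done.

```bash
mkdir -p pics; ls; python3 - <<'E'
from workcell import robot
import cv2,pickle
for n in("top","side"):
    f=robot.grab_frame(n); pickle.dump(f,open(f"{n}0.pkl","wb"))
    cv2.imwrite(f"pics/{n}0.png",f["image"][:,:,::-1]); print(n,f["fx"],f["cx"],f["cy"],f["view"].round(3).tolist())
print(robot.grip_point_offset,robot.sense())
E
```

```text
pics
top 427.7964941202088 280.10230048045185 211.85528538151726 [[-0.006, -1.0, -0.01, 4.134], [-0.995, 0.007, -0.104, 601.267], [0.104, 0.009, -0.995, 1210.187], [0.0, 0.0, 0.0, 1.0]]
side 407.8770634539836 288.0293172545323 204.9563042575307 [[-0.758, -0.652, 0.01, 452.114], [-0.338, 0.381, -0.861, 264.121], [0.557, -0.656, -0.509, 899.08], [0.0, 0.0, 0.0, 1.0]]
65.3 {'clock': 0.1, 'q': array([-1.20879743e+00,  1.16435094e-01,  1.44219444e+00, -3.98890244e-06,
        1.58402152e+00, -3.78014249e-02]), 'qd': array([ 6.28636889e-04, -6.52812672e-04, -1.90269988e-03,  3.72737673e-04,
       -9.31994016e-05,  5.80615254e-04]), 'joint_torque': array([ 2.05908218e-03, -7.22898173e+01, -6.23866940e+01,  7.82395410e-02,
        2.28388509e-02, -5.80015285e-05]), 'tool_pos': array([ 262.68776284, -621.67893618,  302.08343215]), 'ee_rot': array([[ 9.21138759e-01,  3.89234176e-01, -3.78558701e-04],
       [ 3.89234358e-01, -9.21138229e-01,  9.88399543e-04],
       [ 3.60139902e-05, -1.05780118e-03, -9.99999440e-01]]), 'force': array([-0.40084295,  0.4166572 ,  0.47130673]), 'wrist_torque': array([ 0.03722949,  0.01648173, -0.00789946]), 'finger_force': 0.0, 'opening': 0.9985698277372428}
```

View pics/top0.png

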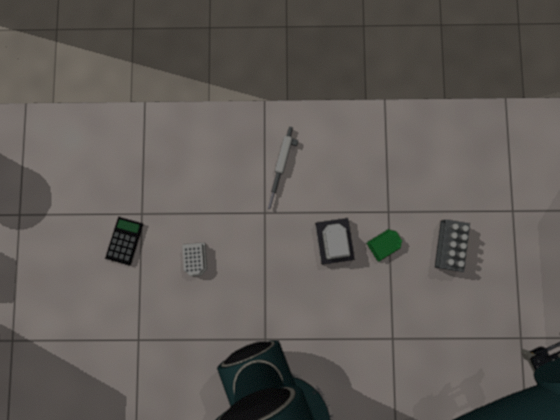

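View pics/side0.png

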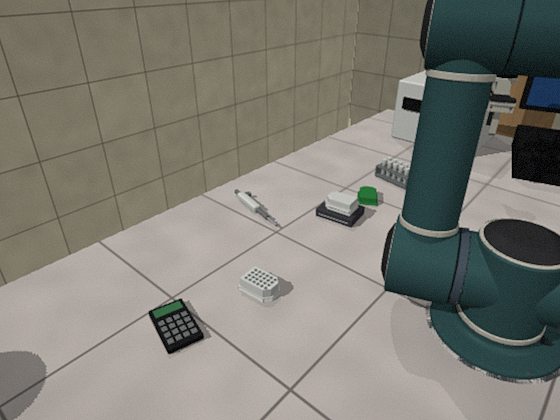

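Candidates: the white plain piece in the dark block at top (336,241) is the lid. The green piece at (385,245) is the look-alike, to be left alone. The white piece with wells at (194,259) is the loose plate. I'll confirm with one enlarged crop.

```bash
python3 - <<'E'
import pickle,cv2,numpy as np
t=pickle.load(open("top0.pkl","rb"))["image"];s=pickle.load(open("side0.pkl","rb"))["image"]
r=lambda a:cv2.resize(a,(400,300),interpolation=cv2.INTER_CUBIC)
c=lambda i,x,y,w:r(i[y-w*3//8:y+w*3//8,x-w//2:x+w//2])
o=np.vstack([np.hstack([c(t,194,259,56),c(t,340,241,80)]),np.hstack([c(s,262,284,64),c(s,345,205,80)])])
cv2.imwrite("pics/crop.png",o[:,:,::-1])
for n,im,x,y in(("tp",t,194,259),("tl",t,336,241)):
    print(n); print(im[y-22:y+23:1,x-16:x+20:1].mean(2).astype(int)[::3,::2])
E
```

```text
tp
[[114 113 112 112 111 112 112 113 111 111 111 111 111 112 113 112 113 112]
 [115 113 113 111 112 112 111 112 110 111 110 111 112 110 111 111 113 112]
 [113 114 112 106 106 106 109 109 110 112 113 115 107  99  99 112 112 112]
 [111 113 116 123 123 123 121 122 119 121 113 120  68  76  70  93 112 110]
 [114 112 114 105  77 103  78 105  83 115  87 118  73  75  72  76  79  85]
 [113 109 113 115  97 114  87 110  79 102  74 108  78  78  72  76  77  78]
 [113 107 112 117 104 122 105 117  99 120  99 112  89  71  70  78  76  77]
 [113 109 108 111  77 106  85 112  98 116 107 113  99  72  70  77  77  78]
 [114 110 107 118  81 109  80  99  78  96  87 100 102  68  69  77  77  79]
 [112 109 104 121 106 113 106 111 102 104 101  96 106  68  69  77  76  77]
 [112 107 102 120  93 112 109 112 113 112 118 112 112  67  70  75  76  76]
 [111 106 101 108  84  92  90  84 102  87 106  81  73  78  71  76  77  77]
 [110 108 101  99 102 115 123 120 116 113 102  76  77  74  75  75  77  75]
 [109 109 100 100  99  99  97  84  68  70  67  73  73  76  75  76  75  76]
 [107 107 107 105 100  99  98  99 101 105 106  
[... 457 characters left out ...]
123  86  23  37  78  79]
 [ 30  48 107 110 123 123 122 122 122 122 121 123 123 102  27  33  77  77]
 [ 32  38  95 103 122 122 123 124 121 123 122 123 122 115  41  24  66  79]
 [ 28  32  83 109 121 122 121 122 121 122 122 123 122 118  62  19  60  78]
 [ 33  30  69 106 120 122 122 122 123 122 123 121 122 122  82  21  41  77]
 [ 38  31  54 104 110 124 123 121 123 124 122 122 122 124  95  28  33  76]
 [ 44  31  39 102 107 125 122 122 123 122 123 122 122 125 112  36  22  63]
 [ 61  30  35  87 107 119 121 118 112 109 101  94  89  81  78  36  22  59]
 [ 83  32  29  56  88  73  53  46  34  33  26  21  19  19  25  22  22  51]
 [ 87  31  31  29  30  31  23  23  23  28  34  43  44  57  59  60  70  77]]
```

View pics/crop.png

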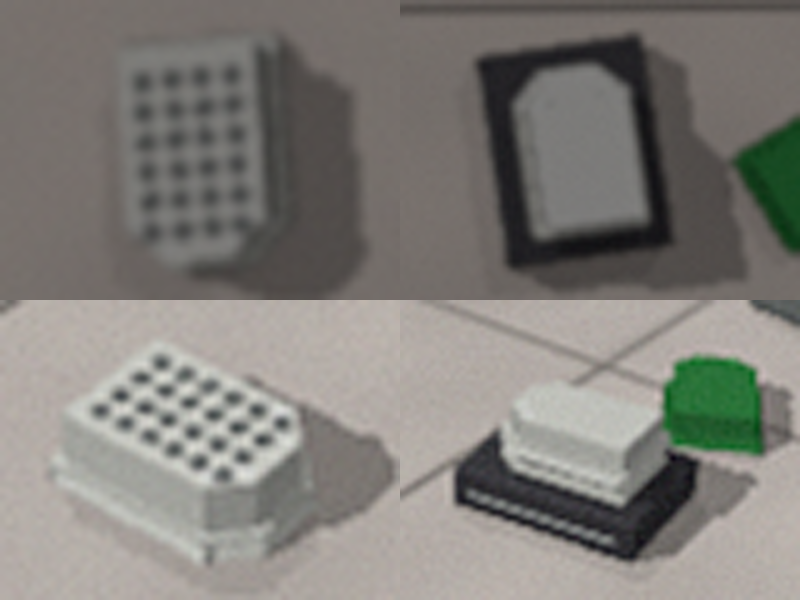

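The crop confirms it. The loose plate's cut corners point down in the top image (toward the robot). The lid is plain white in the dark block, with its cut corners pointing up (away from the robot). So the plate needs about a half turn.

```bash
cat >h.py <<'E'
import numpy as np,cv2
K=6
def ray(f,uv,z):
    uv=np.atleast_2d(np.asarray(uv,float)); V=f["view"];R=V[:3,:3];c=-R.T@V[:3,3]
    d=np.c_[(uv[:,0]-f["cx"])/f["fx"],(uv[:,1]-f["cy"])/f["fy"],np.ones(len(uv))]@R
    return (c+d*((z-c[2])/d[:,2])[:,None])[:,:2]
def up(f,x,y,w,h):
    g=cv2.cvtColor(f["image"][y:y+h,x:x+w],cv2.COLOR_RGB2GRAY)
    return cv2.resize(g,None,fx=K,fy=K,interpolation=cv2.INTER_CUBIC)
def px(p,x,y): return (np.asarray(p)+.5)/K-.5+[x,y]
def wells(f,x,y,w,h,z):
    g=cv2.GaussianBlur(up(f,x,y,w,h),(0,0),3)
    m=(g.astype(int)<cv2.blur(g,(45,45)).astype(int)-3).astype(np.uint8)
    n,_,st,ce=cv2.connectedComponentsWithStats(m)
    ce=np.array([c for c,s in zip(ce[1:],st[1:]) if 40<s[4]<500 and max(s[2],s[3])<40])
    return ray(f,px(ce,x,y),z) if len(ce) else ce
def face(f,x,y,w,h,z,th):
    g=cv2.GaussianBlur(up(f,x,y,w,h),(0,0),2); m=(g>th).astype(np.uint8)
    c=max(cv2.findContours(m,0,2)[0],key=cv2.contourArea)[:,0]
    P=ray(f,px(c,x,y),z).astype(np.float32); M=cv2.moments(P)
    return np.array([M["m10"],M["m01"]])/M["m00"],abs(M["m00"]),cv2.minAreaRect(P),m
E
python3 - <<'E'
import pickle
from h import *
F={n:pickle.load(open(n+"0.pkl","rb")) for n in("top","side")}
for n,b in(("top",(178,236,34,44)),("side",(240,262,44,36))):
    W=wells(F[n],*b,32); print(n,len(W),np.mean(W,0).round(1),cv2.minAreaRect(W.astype(np.float32)))
    print(W.round(0).tolist())
for n,b,ths in(("top",(315,218,42,48),(90,110,114)),("side",(322,185,42,36),(120,150,170))):
  for th in ths:
    r=face(F[n],*b,63,th); print(n,th,r[0].round(1),round(r[1]),r[2])
g=up(F["side"],322,185,42,36); print(g[::12,::12])
E
```

```text
top 22 [463.7 252.3] ((464.02716064453125, 246.37930297851562), (67.59255981445312, 50.75957489013672), 3.7378368377685547)
[[498.0, 238.0], [496.0, 274.0], [486.0, 237.0], [485.0, 248.0], [483.0, 273.0], [484.0, 260.0], [474.0, 236.0], [473.0, 248.0], [472.0, 259.0], [471.0, 272.0], [462.0, 235.0], [461.0, 247.0], [459.0, 271.0], [460.0, 258.0], [450.0, 234.0], [449.0, 245.0], [448.0, 269.0], [448.0, 258.0], [437.0, 244.0], [436.0, 256.0], [434.0, 270.0], [432.0, 219.0]]
side 24 [477.  252.2] ((475.8858642578125, 247.12393188476562), (78.34387969970703, 52.51310348510742), 3.128512382507324)
[[515.0, 240.0], [493.0, 223.0], [515.0, 251.0], [498.0, 238.0], [483.0, 221.0], [513.0, 265.0], [485.0, 237.0], [497.0, 250.0], [514.0, 274.0], [484.0, 249.0], [496.0, 263.0], [462.0, 236.0], [495.0, 274.0], [450.0, 235.0], [461.0, 247.0], [482.0, 273.0], [437.0, 240.0], [449.0, 246.0], [460.0, 260.0], [470.0, 272.0], [448.0, 258.0], [458.0, 272.0], [436.0, 257.0], [447.0, 271.0]]
top 90 [ 515.8 -154.5] 5412 ((516.8857421875, -154.45143127441406), (91.89581298828125, 64.34703063964844), 7.92960
[... 1569 characters left out ...]
6 191 194 174 167 159 160 158 157 159 163 174 150  99 114 123
   89 110 139]
 [ 51  51 111 173 142 166 188 193 175 168 163 162 157 162 119 112 121 126
   98  21  30]
 [ 58  58  52 129 167 168 159 142 169 186 194 182 171 164 137 118 128 108
   30  37  42]
 [ 54  61  59  52  42  73 129 169 172 168 153 170 186 193 147 125 106  29
   28  37  28]
 [ 41  43  46  54  64  57  51  42  68 131 165 171 167 142 127 106  33  33
   34  36  24]
 [127  99  77  38  42  47  51  67  57  48  43  67 131 168 130  33  41  32
   33  27  43]
 [ 53  43  77 132  97  80  40  42  51  53  62  58  44  47  49  54  53  33
   31  40 108]
 [160 161  97  60  39  73 130  94  77  34  38  49  53  65  56  55  31  28
   35 106 113]]
```

```bash
python3 -m jog '[[[0,0,0],[0,0,0.124]],[[0,0,0],[0,0,0.124]],[[0.106,-0.142,0.02],[0,0,0]],[[0.106,-0.142,0.02],[0,0,0]],[[0.106,-0.142,0.02],[0,0,0]],[[0.106,-0.142,0.02],[0,0,0]],[[0.106,-0.142,0.02],[0,0,0]],[[0.106,-0.142,0.02],[0,0,0]],[[0.106,-0.142,0.02],[0,0,0]],[[0.106,-0.142,0.02],[0,0,0]],[[0.106,-0.142,0.02],[0,0,0]],[[0.106,-0.142,0.02],[0,0,0]]]' 0 10
cat >>h.py <<'E'
def go(x,y,z,yaw):
    from workcell import robot
    s=robot.sense();R=s["ee_rot"];p=s["tool_pos"]
    cur=np.degrees(np.arctan2(R[1,0],R[0,0])); d=(cur-yaw+180)%360-180
    print("now",p.round(1),"yaw",cur.round(2),"F",s["force"].round(1),"t",s["clock"],"open",round(s["opening"],3),"ff",round(float(s["finger_force"]),1))
    a=np.radians(yaw);A=np.array([[np.cos(a),np.sin(a),0],[np.sin(a),-np.cos(a),0],[0,0,-1]]).T
    D=np.array([x,y,z])-p
    print("shift before turn",(R.T@D/300).round(4),"after turn",(A@D/300).round(4),"turn(tool z)",(d/60).round(4))
E
python3 - <<'E'
import pickle
from h import *
go(518.4,-156,135,8)
# plate lattice fit
P=[]
for n,b in(("top",(178,236,34,44)),("side",(240,262,44,36))):
    f=pickle.load(open(n+"0.pkl","rb")); W=wells(f,*b,32)
    c=np.array([466.,253.5]);a=np.radians(5.3);p=12.1;q=12.1
    for _ in range(20):
        u=np.array([np.cos(a),np.sin(a)]);v=np.array([-u[1],u[0]])
        i=np.clip(np.round((W-c)@u/p+2.5),0,5)-2.5;j=np.clip(np.round((W-c)@v/q+1.5),0,3)-1.5
        e=np.linalg.norm(W-(c+np.outer(i*p,u)+np.outer(j*q,v)),axis=1);k=e<3.5
        X=np.linalg.lstsq(np.c_[np.ones(k.sum()),i[k],j[k]],W[k],rcond=None)[0]
        c=X[0];p=np.linalg.norm(X[1]);q=np.linalg.norm(X[2]);a=np.arctan2(X[1][1]-X[2][0],X[1][0]+X[2][1])
    print(n,k.sum(),c.round(1),np.degrees(a).round(2),p.round(2),q.round(2))
E
```

```text
clock: 1.6
tool_pos: [518.6, -153.8, 242.4]
ee_rot: [[0.99, 0.14, -0.0], [0.14, -0.99, -0.0], [-0.0, 0.0, -1.0]]
force: [0.3, -0.5, -1.2]
opening: 1.0
finger_force: 0.0
now [ 518.6 -153.8  242.4] yaw 8.03 F [ 0.3 -0.5 -1.2] t 1.6 open 1.0 ff 0.0
shift before turn [-0.0017  0.0071  0.3581] after turn [-0.0017  0.0071  0.3581] turn(tool z) 0.0005
top 21 [466.7 253.2] 4.91 12.12 12.01
side 17 [466.2 253.9] 4.97 12.04 12.09
```

```bash
python3 -m jog '[[[-0.0017,0.0071,0.1],[0,0,0]],[[0,0,0.1],[0,0,0]],[[0,0,0.08],[0,0,0]],[[0,0,0.05],[0,0,0]],[[0,0,0.028],[0,0,0]],[[0,0,0],[0,0,0]],[[0,0,0],[0,0,0]]]'
python3 -m jog '[[[0,0,0],[0,0,0]],[[0,0,0],[0,0,0]],[[0,0,0],[0,0,0]],[[0,0,0],[0,0,0]],[[0,0,0],[0,0,0]],[[0,0,0],[0,0,0]],[[0,0,0],[0,0,0]],[[0,0,0],[0,0,0]]]' 1 12
```

```text
clock: 2.48
tool_pos: [518.2, -157.9, 136.2]
ee_rot: [[0.99, 0.14, 0.001], [0.14, -0.99, -0.0], [0.001, 0.0, -1.0]]
force: [0.5, 0.4, -0.3]
opening: 0.994
finger_force: 0.0
clock: 3.48
tool_pos: [517.9, -157.6, 135.4]
ee_rot: [[0.99, 0.14, -0.0], [0.14, -0.99, 0.0], [-0.0, -0.0, -1.0]]
force: [-1.0, 2.5, 2.5]
opening: 0.602
finger_force: 12.0
```

```bash
python3 -m jog '[[[0,0,-0.02],[0,0,0]],[[0,0,-0.05],[0,0,0]],[[0,0,-0.07],[0,0,0]],[[0,0,-0.06],[0,0,0]],[[0,-0.1,0],[0,0,0]],[[0,-0.12,0],[0,0,0]],[[0,-0.12,0],[0,0,0]],[[0,-0.12,0],[0,0,0]],[[0,-0.12,0],[0,0,0]],[[0,-0.12,0],[0,0,0]],[[0,0,0],[0,0,0]],[[0,0,0],[0,0,0]]]'
python3 - <<'E'
from h import *
from workcell import robot
go(490,50,97,8)
f=robot.grab_frame("top"); import pickle;pickle.dump(f,open("top1.pkl","wb"))
cv2.imwrite("pics/top1.png",cv2.resize(f["image"][160:300,230:400,::-1],None,fx=4,fy=4,interpolation=cv2.INTER_CUBIC))
E
```

```text
clock: 4.97
tool_pos: [488.8, 50.0, 196.1]
ee_rot: [[0.99, 0.14, 0.001], [0.14, -0.99, -0.0], [0.001, 0.0, -1.0]]
force: [0.4, -0.6, -1.3]
opening: 0.599
finger_force: 12.0
now [488.8  50.  196.1] yaw 8.05 F [ 0.4 -0.6 -1.3] t 4.975 open 0.599 ff 12.0
shift before turn [3.800e-03 3.000e-04 3.303e-01] after turn [0.0041 0.0004 0.3303] turn(tool z) 0.0008
```

View pics/top1.png

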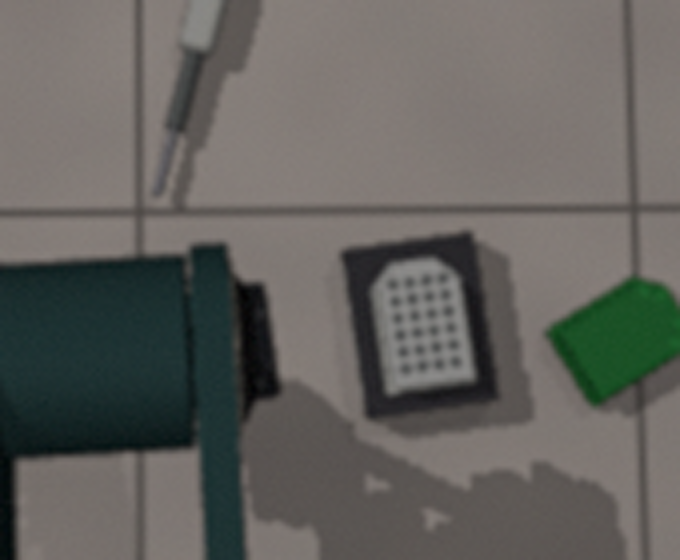

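The lid is off. The bottom plate's 24 wells are visible around full-frame pixel (337,241), with the cut corners up, and the lid is in the gripper. Next I set it on the bench.

```bash
python3 -m jog '[[[0,0,0.08],[0,0,0]],[[0,0,0.09],[0,0,0]],[[0,0,0.08],[0,0,0]],[[0,0,0.04],[0,0,0]],[[0,0,0.02],[0,0,0]],[[0,0,0.01],[0,0,0]],[[0,0,0.008],[0,0,0]],[[0,0,0],[0,0,0]],[[0,0,0],[0,0,0]]]'
cat >>h.py <<'E'
def lattice(f,b,z,c,deg):
    W=wells(f,*b,z);c=np.array(c,float);a=np.radians(deg);p=q=12.05
    for _ in range(20):
        u=np.array([np.cos(a),np.sin(a)]);v=np.array([-u[1],u[0]])
        i=np.clip(np.round((W-c)@u/p+2.5),0,5)-2.5;j=np.clip(np.round((W-c)@v/q+1.5),0,3)-1.5
        e=np.linalg.norm(W-(c+np.outer(i*p,u)+np.outer(j*q,v)),axis=1);k=e<3.5
        X=np.linalg.lstsq(np.c_[np.ones(k.sum()),i[k],j[k]],W[k],rcond=None)[0]
        c=X[0];p=np.linalg.norm(X[1]);q=np.linalg.norm(X[2]);a=np.arctan2(X[1][1]-X[2][0],X[1][0]+X[2][1])
    print(k.sum(),c.round(1),np.degrees(a).round(2),p.round(2),q.round(2),"rms",np.sqrt((e[k]**2).mean()).round(2))
E
python3 - <<'E'
from h import *
import pickle
go(490,50,97,8)
lattice(pickle.load(open("top1.pkl","rb")),(320,220,36,42),46,(518,-156),8)
E
```

```text
clock: 6.15
tool_pos: [488.7, 50.3, 97.2]
ee_rot: [[0.99, 0.14, 0.0], [0.14, -0.99, 0.0], [0.0, 0.0, -1.0]]
force: [-0.3, 0.5, -0.7]
opening: 0.601
finger_force: 12.0
now [488.7  50.3  97.2] yaw 8.03 F [-0.3  0.5 -0.7] t 6.15 open 0.601 ff 12.0
shift before turn [0.0042 0.0015 0.0008] after turn [0.0042 0.0015 0.0008] turn(tool z) 0.0005
21 [ 517.2 -157.2] 7.48 12.02 11.86 rms 0.31
```

```bash
python3 -m jog '[[[0,0,0.004],[0,0,0]],[[0,0,0],[0,0,0]],[[0,0,0],[0,0,0]]]'
python3 -m jog '[[[0,0,0],[0,0,0]],[[0,0,0],[0,0,0]],[[0,0,0],[0,0,0]],[[0,0,0],[0,0,0]],[[0,0,-0.02],[0,0,0]],[[0,0,-0.1],[0,0,0]],[[0,0,-0.1],[0,0,0]],[[0,0,-0.1],[0,0,0]]]' 0
python3 -m jog '[[[0,0,0],[0,0,-0.17]],[[0,0,0],[0,0,-0.17]],[[0,0,0],[0,0,-0.17]],[[0,0,0],[0,0,-0.17]],[[0,0,0],[0,0,-0.17]],[[0,0,0],[0,0,-0.17]],[[0,0,0],[0,0,-0.17]],[[0,0,0],[0,0,-0.17]],[[0,0,0],[0,0,-0.17]]]'
python3 -m jog '[[[0,0,0],[0,0,-0.17]],[[0,0,0],[0,0,-0.17]],[[0,0,0],[0,0,-0.17]],[[0,0,0],[0,0,-0.17]],[[0,0,0],[0,0,-0.17]],[[0,0,0],[0,0,-0.17]],[[0,0,0],[0,0,-0.17]],[[0,0,0],[0,0,-0.17]],[[0,0,0],[0,0,0]],[[0,0,0],[0,0,0]]]'
python3 - <<'E'
from h import *
go(466.5,253.5,96,184.94)
E
```

```text
clock: 6.52
tool_pos: [488.8, 50.3, 96.2]
ee_rot: [[0.99, 0.14, 0.001], [0.14, -0.99, 0.0], [0.001, 0.0, -1.0]]
force: [-2.0, 0.1, 5.4]
opening: 0.598
finger_force: 12.0
clock: 7.52
tool_pos: [488.5, 50.2, 193.2]
ee_rot: [[0.99, 0.14, 0.0], [0.14, -0.99, 0.0], [0.0, 0.0, -1.0]]
force: [-0.0, -0.3, -0.6]
opening: 1.003
finger_force: 0.0
clock: 8.65
tool_pos: [488.6, 50.2, 192.2]
ee_rot: [[-0.176, 0.984, 0.0], [0.984, 0.176, 0.0], [-0.0, 0.0, -1.0]]
force: [-0.7, 0.1, -0.0]
opening: 0.999
finger_force: 0.0
clock: 9.9
tool_pos: [488.6, 50.2, 191.9]
ee_rot: [[-1.0, -0.021, 0.0], [-0.021, 1.0, 0.0], [-0.0, 0.0, -1.0]]
force: [0.2, 0.2, 0.5]
opening: 1.0
finger_force: 0.0
now [488.6  50.2 191.9] yaw -178.82 F [0.2 0.2 0.5] t 9.9 open 1.0 ff 0.0
shift before turn [0.0597 0.679  0.3198] after turn [0.015  0.6815 0.3198] turn(tool z) -0.0626
```

```bash
python3 -m jog '[[[0,0,0],[0,0,-0.0626]],[[0.0025,0.11,0],[0,0,0]],[[0.0025,0.12,0],[0,0,0]],[[0.0025,0.12,0],[0,0,0]],[[0.0025,0.12,0],[0,0,0]],[[0.0025,0.12,0],[0,0,0]],[[0.0025,0.0915,0],[0,0,0]],[[0,0,0],[0,0,0]],[[0,0,0],[0,0,0]]]'
python3 -m jog '[[[0,0,0.08],[0,0,0]],[[0,0,0.09],[0,0,0]],[[0,0,0.08],[0,0,0]],[[0,0,0.05],[0,0,0]],[[0,0,0.018],[0,0,0]],[[0,0,0],[0,0,0]],[[0,0,0],[0,0,0]]]'
python3 - <<'E'
from h import *
go(466.5,253.5,96,184.94)
E
```

```text
clock: 11.02
tool_pos: [465.7, 253.1, 191.7]
ee_rot: [[-0.996, -0.089, -0.0], [-0.089, 0.996, -0.0], [0.0, -0.0, -1.0]]
force: [-0.1, 0.2, -0.2]
opening: 0.999
finger_force: 0.0
clock: 11.9
tool_pos: [466.0, 253.5, 97.2]
ee_rot: [[-0.996, -0.09, 0.001], [-0.09, 0.996, 0.001], [-0.001, 0.0, -1.0]]
force: [-0.5, -0.1, -0.1]
opening: 0.999
finger_force: 0.0
now [466.  253.5  97.2] yaw -174.83 F [-0.5 -0.1 -0.1] t 11.9 open 0.999 ff 0.0
shift before turn [-0.0017 -0.0002  0.0041] after turn [-0.0017 -0.0002  0.0041] turn(tool z) 0.0039
```

```bash
python3 -m jog '[[[-0.0017,0,0],[0,0,0]],[[0,0,0],[0,0,0]],[[0,0,0],[0,0,0]],[[0,0,0],[0,0,0]],[[0,0,0],[0,0,0]],[[0,0,0],[0,0,0]],[[0,0,0],[0,0,0]],[[0,0,-0.03],[0,0,0]],[[0,0,-0.07],[0,0,0]],[[0,0,-0.1],[0,0,0]],[[0,0,-0.1],[0,0,0]]]' 1 20
python3 -m jog '[[[0,-0.12,0],[0,0,0]],[[0,-0.12,0],[0,0,0]],[[0,-0.12,0],[0,0,0]],[[0,-0.12,0],[0,0,0]],[[0,-0.12,0],[0,0,0]],[[0,-0.12,0],[0,0,0]],[[0,-0.12,0],[0,0,0]],[[0,-0.12,0],[0,0,0]],[[0,-0.12,0],[0,0,0]],[[0,-0.12,0],[0,0,0]],[[0,-0.1,0],[0,0,0]],[[0,0,0],[0,0,0]]]'
python3 -m jog '[[[0,0,0],[0,0,0.17]],[[0,0,0],[0,0,0.17]],[[0,0,0],[0,0,0.17]],[[0,0,0],[0,0,0.17]],[[0,0,0],[0,0,0.17]],[[0,0,0],[0,0,0.17]],[[0,0,0],[0,0,0.17]],[[0,0,0],[0,0,0.17]],[[0,0,0],[0,0,0.17]]]'
python3 -m jog '[[[0,0,0],[0,0,0.17]],[[0,0,0],[0,0,0.17]],[[0,0,0],[0,0,0.17]],[[0,0,0],[0,0,0.17]],[[0,0,0],[0,0,0.17]],[[0,0,0],[0,0,0.17]],[[0,0,0],[0,0,0.17]],[[0,0,0],[0,0,0.17]],[[0,0,0],[0,0,0]],[[0,0,0],[0,0,0]],[[0,0,0],[0,0,0]]]'
python3 - <<'E'
from h import *
from workcell import robot
go(517.5,-157.2,140,7.6)
import pickle
for n in("top","side"):
    f=robot.grab_frame(n);pickle.dump(f,open(n+"2.pkl","wb"))
    cv2.imwrite(f"pics/{n}2.png",f["image"][:,:,::-1])
E
```

```text
clock: 13.28
tool_pos: [466.0, 253.4, 187.7]
ee_rot: [[-0.996, -0.09, -0.0], [-0.09, 0.996, -0.0], [0.0, -0.0, -1.0]]
force: [-0.9, -0.1, -1.5]
opening: 0.599
finger_force: 20.0
clock: 14.78
tool_pos: [501.3, -136.5, 186.7]
ee_rot: [[-0.996, -0.088, -0.0], [-0.088, 0.996, -0.0], [0.0, -0.0, -1.0]]
force: [-1.2, 0.4, -1.7]
opening: 0.603
finger_force: 20.0
clock: 15.9
tool_pos: [501.3, -134.2, 186.7]
ee_rot: [[-0.054, 0.999, 0.0], [0.999, 0.054, 0.0], [0.0, 0.0, -1.0]]
force: [0.2, 0.1, -0.9]
opening: 0.597
finger_force: 20.0
clock: 17.27
tool_pos: [501.4, -134.8, 186.4]
ee_rot: [[0.978, 0.207, 0.0], [0.207, -0.978, 0.0], [0.0, -0.0, -1.0]]
force: [1.0, -0.7, -1.2]
opening: 0.599
finger_force: 20.0
now [ 501.4 -134.8  186.4] yaw 11.93 F [ 1.  -0.7 -1.2] t 17.275 open 0.599 ff 20.0
shift before turn [0.0372 0.0842 0.1547] after turn [0.0434 0.0811 0.1547] turn(tool z) 0.0721
```

View pics/side2.png

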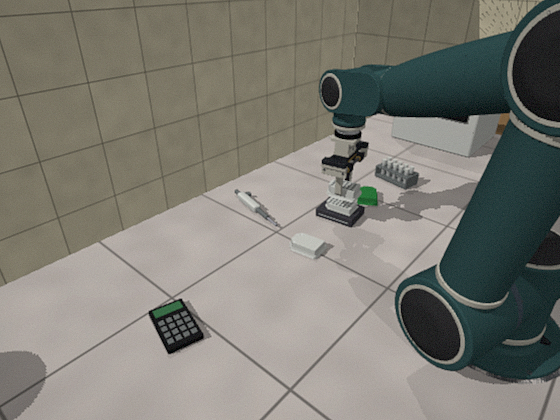

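The plate is held above the block at about (343,190), and the lid lies on the bench at (308,245). Next I align over the seat and lower.

```bash
python3 -m jog '[[[0,0,0],[0,0,0.0721]],[[0.0225,0.04,0],[0,0,0]],[[0.0225,0.041,0],[0,0,0]],[[0,0,0.06],[0,0,0]],[[0,0,0.05],[0,0,0]],[[0,0,0.02],[0,0,0]],[[0,0,0],[0,0,0]],[[0,0,0],[0,0,0]],[[0,0,0],[0,0,0]]]'
python3 - <<'E'
from h import *
go(518,-157.3,137,7.6)
E
```

```text
clock: 18.5
tool_pos: [518.1, -157.3, 147.9]
ee_rot: [[0.992, 0.13, 0.001], [0.13, -0.992, -0.0], [0.001, 0.0, -1.0]]
force: [0.6, -0.4, -0.7]
opening: 0.598
finger_force: 20.0
now [ 518.1 -157.3  147.9] yaw 7.46 F [ 0.6 -0.4 -0.7] t 18.5 open 0.598 ff 20.0
shift before turn [-0.0004 -0.0001  0.0364] after turn [-0.0003 -0.      0.0364] turn(tool z) -0.0023
```

Well aligned, so I lower slowly and watch the force.

```bash
python3 -m jog '[[[0,0,0.008],[0,0,0]],[[0,0,0.008],[0,0,0]],[[0,0,0.008],[0,0,0]],[[0,0,0],[0,0,0]],[[0,0,0],[0,0,0]]]'
python3 -m jog '[[[0,0,0.006],[0,0,0]],[[0,0,0.006],[0,0,0]],[[0,0,0],[0,0,0]],[[0,0,0],[0,0,0]]]'
```

```text
clock: 19.12
tool_pos: [517.9, -157.3, 140.2]
ee_rot: [[0.992, 0.13, -0.0], [0.13, -0.992, -0.0], [-0.0, 0.0, -1.0]]
force: [-0.3, 0.1, -0.9]
opening: 0.602
finger_force: 20.0
clock: 19.62
tool_pos: [517.9, -157.3, 136.6]
ee_rot: [[0.992, 0.13, -0.0], [0.13, -0.992, -0.0], [-0.0, 0.0, -1.0]]
force: [-0.1, 0.1, -0.8]
opening: 0.598
finger_force: 20.0
```

```bash
python3 -m jog '[[[0,0,0.004],[0,0,0]],[[0,0,0.003],[0,0,0]],[[0,0,0],[0,0,0]],[[0,0,0],[0,0,0]]]'
python3 -m jog '[[[0,0,0],[0,0,0]],[[0,0,0],[0,0,0]],[[0,0,0],[0,0,0]],[[0,0,0],[0,0,0]],[[0,0,-0.02],[0,0,0]],[[0,0,-0.1],[0,0,0]],[[0,0,-0.1],[0,0,0]],[[0,-0.12,-0.02],[0,0,0]],[[0,-0.15,0],[0,0,0]],[[0,-0.15,0],[0,0,0]],[[0,-0.15,0],[0,0,0]],[[0,-0.12,0],[0,0,0]]]' 0
python3 - <<'E'
from h import *
from workcell import robot
import pickle
go(488.7,50.3,97,8.03)
f={n:robot.grab_frame(n) for n in("top","side")};pickle.dump(f,open("f3.pkl","wb"))
lattice(f["top"],(318,218,38,44),71,(518,-157),7.6)
lattice(f["side"],(318,178,52,44),71,(518,-157),7.6)
c=f["side"]["image"][150:260,270:410,::-1]; cv2.imwrite("pics/s3.png",cv2.resize(c,None,fx=5,fy=5,interpolation=cv2.INTER_CUBIC))
E
```

```text
clock: 20.12
tool_pos: [518.1, -157.3, 135.4]
ee_rot: [[0.992, 0.13, 0.0], [0.13, -0.992, -0.0], [0.0, 0.0, -1.0]]
force: [-5.0, 1.5, 9.0]
opening: 0.598
finger_force: 20.0
clock: 21.62
tool_pos: [490.7, 49.5, 207.1]
ee_rot: [[0.991, 0.13, 0.001], [0.13, -0.991, 0.0], [0.001, -0.0, -1.0]]
force: [0.8, -0.3, 0.0]
opening: 1.001
finger_force: 0.0
now [490.7  49.5 207.1] yaw 7.48 F [ 0.8 -0.3  0. ] t 21.625 open 1.001 ff 0.0
shift before turn [-0.0065 -0.0035  0.3668] after turn [-0.0062 -0.0036  0.3668] turn(tool z) -0.0091
22 [ 516.6 -158.3] 7.12 12.03 11.92 rms 0.31
0 [0. 0.] 0.0 0.0 0.0 rms nanh.py:34: RuntimeWarning: divide by zero encountered in divide
  i=np.clip(np.round((W-c)@u/p+2.5),0,5)-2.5;j=np.clip(np.round((W-c)@v/q+1.5),0,3)-1.5
h.py:38: RuntimeWarning: Mean of empty slice.
  print(k.sum(),c.round(1),np.degrees(a).round(2),p.round(2),q.round(2),"rms",np.sqrt((e[k]**2).mean()).round(2))
  ret = ret.dtype.type(ret / rcount)
```

View pics/s3.png

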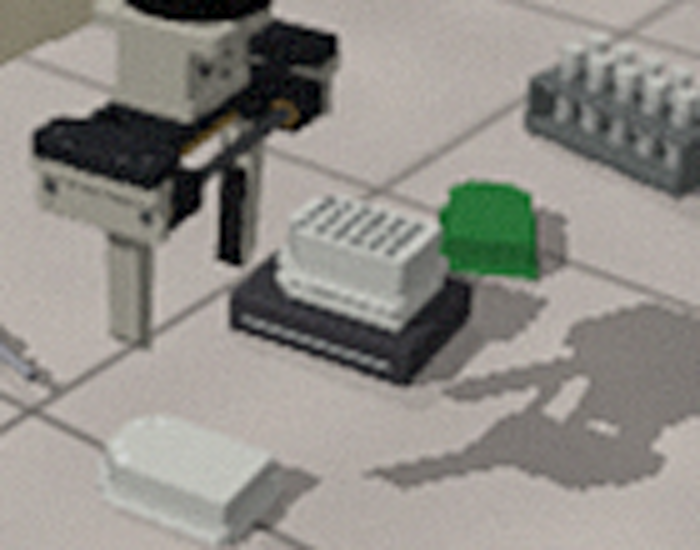

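The plate sits level and fully down on the block at about crop (365,245), and the lid is on the bench at crop (190,480). Next I fetch the lid.

```bash
python3 -m jog '[[[-0.0062,-0.0036,0],[0,0,-0.0091]],[[0,0,0.1],[0,0,0]],[[0,0,0.1],[0,0,0]],[[0,0,0.09],[0,0,0]],[[0,0,0.05],[0,0,0]],[[0,0,0.028],[0,0,0]],[[0,0,0],[0,0,0]],[[0,0,0],[0,0,0]],[[0,0,0],[0,0,0]]]'
python3 - <<'E'
from h import *
go(488.8,50.3,96,8.03)
E
```

```text
clock: 22.85
tool_pos: [489.4, 48.8, 96.8]
ee_rot: [[0.99, 0.139, 0.001], [0.139, -0.99, 0.0], [0.001, 0.0, -1.0]]
force: [-0.7, -0.8, -0.3]
opening: 1.0
finger_force: 0.0
now [489.4  48.8  96.8] yaw 8.01 F [-0.7 -0.8 -0.3] t 22.85 open 1.0 ff 0.0
shift before turn [-0.0012 -0.0051  0.0026] after turn [-0.0012 -0.0051  0.0026] turn(tool z) -0.0003
```

```bash
python3 -m jog '[[[-0.0012,-0.0051,0],[0,0,0]],[[0,0,0],[0,0,0]],[[0,0,0],[0,0,0]],[[0,0,0],[0,0,0]],[[0,0,0],[0,0,0]],[[0,0,0],[0,0,0]],[[0,0,0],[0,0,0]],[[0,0,-0.03],[0,0,0]],[[0,0,-0.09],[0,0,0]],[[0,0,-0.1],[0,0,0]],[[0,0,-0.11],[0,0,0]],[[0,0,0],[0,0,0]]]' 1 12
python3 -m jog '[[[0,0.1,0],[0,0,0]],[[0,0.12,0],[0,0,0]],[[0,0.12,0],[0,0,0]],[[0,0.12,0],[0,0,0]],[[0,0.12,0],[0,0,0]],[[0,0.1,0],[0,0,0]],[[0,0.018,0],[0,0,0]],[[0,0,0],[0,0,0]],[[0,0,0],[0,0,0]],[[0,0,0],[0,0,0]],[[0,0,0],[0,0,0]]]'
python3 - <<'E'
from h import *
go(517.9,-157.6,175,7.5)
E
```

```text
clock: 24.35
tool_pos: [489.3, 50.3, 198.1]
ee_rot: [[0.99, 0.139, 0.004], [0.139, -0.99, 0.0], [0.004, 0.0, -1.0]]
force: [-0.4, -0.5, -1.5]
opening: 0.601
finger_force: 12.0
clock: 25.72
tool_pos: [517.7, -156.6, 195.1]
ee_rot: [[0.99, 0.14, 0.0], [0.14, -0.99, -0.0], [0.0, 0.0, -1.0]]
force: [0.5, 0.7, -0.9]
opening: 0.6
finger_force: 12.0
now [ 517.7 -156.6  195.1] yaw 8.04 F [ 0.5  0.7 -0.9] t 25.725 open 0.6 ff 12.0
shift before turn [0.0003 0.0032 0.0671] after turn [0.0004 0.0032 0.0671] turn(tool z) 0.0089
```

```bash
python3 -m jog '[[[0,0.003,0.04],[0,0,0.007]],[[0,0,0.027],[0,0,0]],[[0,0,0],[0,0,0]],[[0,0,0.01],[0,0,0]],[[0,0,0.01],[0,0,0]],[[0,0,0.008],[0,0,0]],[[0,0,0],[0,0,0]],[[0,0,0],[0,0,0]],[[0,0,0],[0,0,0]]]'
python3 -m jog '[[[0,0,0.006],[0,0,0]],[[0,0,0.006],[0,0,0]],[[0,0,0.003],[0,0,0]],[[0,0,0],[0,0,0]],[[0,0,0],[0,0,0]],[[0,0,0],[0,0,0]]]'
```

```text
clock: 26.85
tool_pos: [517.8, -158.0, 166.7]
ee_rot: [[0.991, 0.132, 0.0], [0.132, -0.991, -0.0], [0.0, 0.0, -1.0]]
force: [0.1, -1.1, -0.9]
opening: 0.598
finger_force: 12.0
clock: 27.6
tool_pos: [517.8, -158.0, 162.1]
ee_rot: [[0.991, 0.132, 0.0], [0.132, -0.991, -0.0], [0.0, 0.0, -1.0]]
force: [0.1, -0.6, -0.3]
opening: 0.598
finger_force: 12.0
```

```bash
python3 -m jog '[[[0,0,0.005],[0,0,0]],[[0,0,0.003],[0,0,0]],[[0,0,0],[0,0,0]],[[0,0,0],[0,0,0]]]'
```

```text
clock: 28.1
tool_pos: [517.8, -158.0, 160.1]
ee_rot: [[0.991, 0.132, 0.0], [0.132, -0.991, -0.0], [0.0, 0.0, -1.0]]
force: [-3.0, 1.0, 5.1]
opening: 0.6
finger_force: 12.0
```

Contact came at 160.1, and home is about 160.3. I release and check.

```bash
python3 -m jog '[[[0,0,0],[0,0,0]],[[0,0,0],[0,0,0]],[[0,0,0],[0,0,0]],[[0,0,0],[0,0,0]],[[0,0,-0.02],[0,0,0]],[[0,0,-0.1],[0,0,0]],[[0,0,-0.1],[0,0,0]],[[0,-0.12,0],[0,0,0]],[[0,-0.15,0],[0,0,0]],[[0,-0.15,0],[0,0,0]],[[0,-0.15,0],[0,0,0]],[[0,0,0],[0,0,0]]]' 0
python3 - <<'E'
from h import *
from workcell import robot
f={n:robot.grab_frame(n) for n in("top","side")}
for th in(105,110,114):
    r=face(f["top"],315,216,42,48,88,th);print(r[0].round(1),round(r[1]),r[2])
c=f["side"]["image"][150:250,290:400,::-1];d=f["top"]["image"][191:291,290:380,::-1]
cv2.imwrite("pics/end.png",np.hstack([cv2.resize(x,None,fx=4,fy=4,interpolation=cv2.INTER_CUBIC) for x in(c,d)]))
E
```

```text
clock: 29.6
tool_pos: [494.9, 13.7, 226.2]
ee_rot: [[0.991, 0.135, 0.001], [0.135, -0.991, 0.0], [0.001, -0.0, -1.0]]
force: [-0.1, -0.2, 0.1]
opening: 1.0
finger_force: 0.0
[ 516.  -155.2] 5431 ((517.0903930664062, -154.83462524414062), (90.8172378540039, 65.7938232421875), 7.533064365386963)
[ 516.1 -155.4] 5273 ((517.1885375976562, -154.98133850097656), (89.95008087158203, 64.71184539794922), 7.5350141525268555)
[ 516.3 -155.8] 5108 ((517.3436279296875, -155.0286407470703), (89.07372283935547, 63.812103271484375), 7.536953926086426)
```

View pics/end.png

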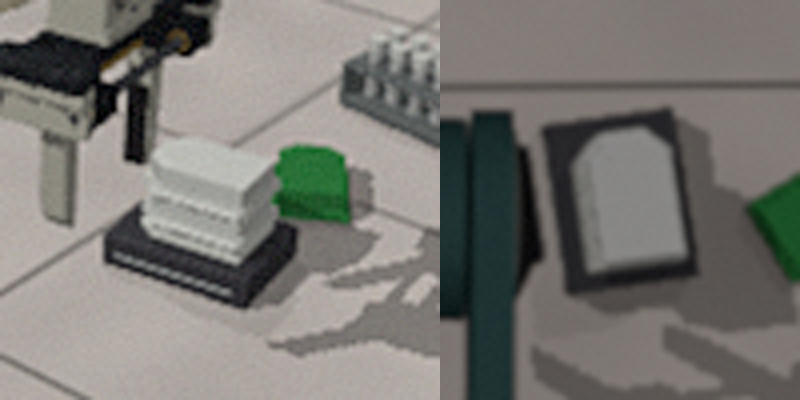

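The picture shows the stack at crop (210,200) level, with the lid down on the plate. The cut corners line up in the top view at crop (625,140), and the robot is clear of everything. I'll hand the job in.

```bash
python3 -c "
from workcell import robot
print(robot.finish_job())"
```

```text
the job is handed in; nothing more can be done
None
```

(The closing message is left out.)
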